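# Load-test a coin cell: seat it, then press and hold the spring dial at the third click

## Task

Lay the coin cell flat in the tester's round well of its own size, fully down, and let go of it; then press the red bar of the spring-return dial down past the first two clicks to the third click (the red mark), not on to the end stop, and hold it there. Finish while still holding the dial at the third click with the cell lying in its well, and leave the other things on the counter where they are.

Things in the scene. Friction and masses are not known exactly. Their poses are not given: they have to be found in the camera images.
- cell_center (a point): centre of the coin cell, a loose silver steel disc 24.5 mm in diameter, 7.7 mm thick, 10.5 g, lying flat on a black rubber pad (fixed, 120 x 120 mm, 4 mm thick, so the cell's centre starts 7.9 mm above the counter). z is the disc's axis; either face may be up.
- cell: the coin cell itself (see cell_center); origin at the centre of its underside. If it is left caught aslant on the well's rim, a light tap from above sends it home.
- well (a point): centre of the FLOOR of the large round well in the tester's white deck. The well is 28 mm in diameter, 4 mm deep, with a chamfered rim and a brass-coloured floor; the deck is 45 mm above the counter, the well floor 41 mm, so a seated cell stands 3.7 mm proud of the deck with its centre 3.85 mm above this point. The other wells (round 17, rectangular 21 x 41 mm) do not fit. Axes as tester.
- tester: cell load tester fixed to the counter: grey base with white deck, 110 mm (own x) by 150 mm (own y), 45 mm high; origin under the centre of the base. In its own frame: large round well at x -22, y +40 mm; rectangular well at x 28, y 45; small round well at x 20, y 0; the dial tower stands at y -55 and the red bar sticks out beyond the base's -y end. Highest points: wheel and column 111 mm, red bar at rest 118.4 mm.
- dial_axis (a point): centre of the dial's level axle (along the tester's x), 85 mm above the counter; a black wheel of 26 mm radius, 16 mm thick, turns on it. A black column beside it carries four dots from the bottom up: white (rest), yellow (first click), orange (second), red (third); the wheel's white pointer points at them.
- bar (a point): centre of the red press bar, a round bar 14 mm in diameter, 44 mm long, lying level along the tester's x, 65 mm from the axle on the tester's -y side. Pressed down from above it swings about the axle: at rest it is 26.4 mm above the axle (111.4 mm above the counter) and 59.4 mm out, at the third click 26.4 mm below the axle (58.6 mm above the counter) and again 59.4 mm out. The steel arm holding it runs below it. Nothing lies under the bar down to the counter.
- press_bar: the dial itself: black wheel with steel arm and red bar in one piece; origin on its axle
- dial (a joint): dial angle in rad: 0 at rest, grows as the red bar is pressed down; clicks (detents) at 0.279, 0.559 and 0.838 (third), end stop at 1.10. A spring always returns it to 0 when let go: the push needed at the bar is about 3 N at the start and 6 N at the third click, with a ripple of about +-2 N between clicks (up to 9 N just past the third).
- canister: bystander: screw-top aluminium canister, 62 mm diameter, 82 mm tall; origin under its centre
- case_holder: bystander: blue nitrile-coated watch case holder, 55 x 85 mm, 40 mm high, with a steel screw along its y, 100 mm long; origin under its centre
- dish: bystander: pink glass dish, 90 mm diameter, 28 mm tall; origin under its centre
- chronograph: bystander: small black quartz chronograph lying face up, case 39 mm diameter, 12 mm thick, strap 154 mm long along its x; origin under its case
Mind the look-alikes: they are no part of the job. What is meant by the tester is not blue or brown, and is the smaller of those in its own colour.

How it is judged:
By the outcome, as a careful person would: the job done as asked, in the order asked, and still so for the second after the job is handed in, while the arm keeps its last pose, push and grip.
It also fails if it takes over 54 s, if anything falls off the work surface, if the arm or the gripper's body presses on something with over 40 N, if the wrist force passes 120 N, or if a joint passes its speed limit or range.

## Robot

A 6-joint arm with a two-finger parallel gripper is mounted at the origin on the work surface. World frame = base frame: x ahead of the robot, y to its left, z up, the work surface at z = 0. Lengths are in m, angles in degrees, forces in N, time in s.
With the tool pointing down it reaches from about 0.375 to 0.9 m from the base axis. Payload 3.1 kg.
Tool frame: the origin (TCP) lies at the very end of the fingers, on their centre line; the grasp point (between the pads) lies bot.hold_point_z behind it (bot.hold_point_z is the distance from the TCP to the grasp point, in m); z points along the fingers, y is the line along which they close (so a half turn about z gives the same grasp; the last joint's range is limited). The gripper opens to 87 mm and grips with 3 to 60 N. Pads are 19 mm wide; open, the fingers measure 117 mm over their backs; the gripper's body (75 mm by 190 mm) begins 51 mm behind the grasp point.
Start: joints at [64.716, 30.224, 82.088, -0, 67.689, -10.227], TCP at [0.162, 0.604, 0.223] pointing down, gripper open.
Joint ranges: [-176.69, 176.69], [-43.24, 126.21], [12.49, 139.97], [-82, 262], [0, 151.66], [-163.58, 163.58]. Speed limits (degrees/s): [159.86, 159.86, 180, 180, 180, 180].

## Interface

Orientations are given as a 3x3 rotation matrix whose columns are the frame's x, y, z axes.
In Python, from rig import bot gives the robot as it stands.
- The arm moves only by the tool apply_moves, never from a script. Its argument "plan" is one flat list of numbers, 4 for each row, row after row: the shift along the world's x, y, z normalised to -1 to 1, where 1 is 0.05 m, then the turn about the world's z normalised to -1 to 1, where 1 is 10 degrees. A call has 1 to 12 rows; each row shifts and turns the commanded pose from where the row before left it; what a row does not reach is not made up. A row lasts 1/8 s, in which the tool goes at most 62.5 mm and 10.7 degrees, less where a joint would pass 70% of its speed; a pose out of reach is approached as far as the arm can. A call with a number of a shift or a turn outside -1 to 1 is refused whole. A call with a gripper value outside its range is refused whole. "grip" is the closure, from -1 (fully open) to 1 (shut), so that 0 is half open, set as the call begins (left out, the last holds). The fingers move at their own pace and stop on an object; the grip force is fixed at half the most. Time passes only in rows, so rows that do not move let the fingers close. It gives the time, the measured TCP pose, the force, the opening and the grip force at its end, in the units of the state.
- bot.read_state(): the state, without advancing time (a new reading comes with each control period).
- bot.capture(name): name is "scene" or "top" or "wrist"; returns (picture, depth): 480x640x3 uint8, red, green, blue; 480x640 float32, m along the optical axis (not along the pixel's ray), 0 where there is no reading.
- bot.camera_info(name): a dict with "vertical_fov" (degrees; the focal length in pixels is half the picture's height over the tangent of half this angle, whatever the lens; pixels are square), "cx", "cy" (the principal point, pixels), "k1" (the pictures are not rectified: a ray, as slopes to the right and down, at radius r is drawn at 1 + k1 r^2 times it, then the intrinsics apply), "rvec" (rotation vector, rad) and "tvec" (3), from world to camera coordinates, as OpenCV has them; the wrist camera has in their place "mount" (4x4, takes a point from camera to tool coordinates, whose origin is the TCP and whose axes are the flange's). Camera axes: x right, y down, z forward; pixel columns grow to the right and rows downward; lengths in m; the calibration is good to about 2 mm. A picture is of the moment at which its call begins: read the wrist's pose just before it. camera_info takes no time and is no camera call.
- bot.hand_in(): hands the job in; it is judged then, once.
Trained networks look in the newest picture that a camera, given by its name, has taken for a name from the list of things; names that differ only in an ending like _2 or _b are one class to them, and where a whole thing is asked for, a point or a joint stands for the part that bears it (a point fixed in the world has none). Each returns a list of dicts, best first, with "p" (0 to 1); they miss things now and then, are a little off and sometimes report something else, mostly with a low value. They report only what shows in the picture. A call takes as long as a camera call. They do not tell look-alikes from the thing itself.
- bot.outline_of(camera, target): "mask" (480x640 bool, what is visible of it) and "xy" ([column, row] as shares, 0 to 1, of the picture: columns of its width, rows of its height, amid what is visible of it).
- bot.pinpoint(camera, target): "xy" ([column, row] as shares, 0 to 1, of the picture: columns of its width, rows of its height: a listed point, or the origin of a listed thing).
The state is a dict: "time_s": time; "joint_positions": joint angles; "qvel": joint speeds; "tau": joint torques, N m; "position": TCP position; "tcp_rot": TCP orientation; "force": force on the tool from outside, world axes, zero at the start; "moment": the same for the moment, N m; "opening": opening from 0.0 (shut) to 1.0 (fully open); "grasp_force": force on a finger pad.
Only numpy, scipy, OpenCV 4.12 (cv2) and the standard library are available. Lean on these libraries where they do the work, as an engineer would, in place of code of your own. Each camera call takes 0.05 s, during which the arm holds its last target. There are 200 camera calls.

## Working session

There is one attempt and no reset: what is moved stays moved. The work goes in short steps, Python scripts to look and compute and a tool call to move; the robot and the scene stay as the last step left them, time stands still between calls to the robot, and variables do not carry over. Pictures are saved under pics/ and viewed, at most 10 in all, crops included, and the job is handed in when it is done.

Besides the shell and the picture viewer there is one more tool, called after ">>>" as a command line: name --argument value ..., lists and objects as JSON in quotes. apply_moves: Moves the arm, as the interface text tells. Its arguments: {"type":"object","properties":{"plan":{"type":"array","items":{"type":"number"}},"grip":{"type":"number"}},"required":["plan"]}

```bash
mkdir -p pics
cat > h.py <<'E'
import numpy as np, cv2
from rig import bot
def cam(n):
    c=bot.camera_info(n); f=240/np.tan(np.radians(c["vertical_fov"])/2)
    if n=="wrist":
        s=bot.read_state(); M=np.eye(4); M[:3,:3]=np.array(s["tcp_rot"]); M[:3,3]=s["position"]
        T=M@np.array(c["mount"])
    else:
        R=cv2.Rodrigues(np.array(c["rvec"],float))[0]; T=np.eye(4); T[:3,:3]=R.T; T[:3,3]=-R.T@np.array(c["tvec"],float).ravel()
    return dict(f=f,cx=c["cx"],cy=c["cy"],k=c["k1"],T=T)
def ray(c,u,v):
    x,y=(u-c["cx"])/c["f"],(v-c["cy"])/c["f"]; a,b=x,y
    for _ in range(20):
        s=1+c["k"]*(a*a+b*b); a,b=x/s,y/s
    return np.array([a,b,1.])
def at_z(c,u,v,z):
    d=c["T"][:3,:3]@ray(c,u,v); o=c["T"][:3,3]
    return o+d*(z-o[2])/d[2]
def at_d(c,u,v,d):
    return c["T"][:3,:3]@(ray(c,u,v)*d)+c["T"][:3,3]
def proj(c,p):
    q=c["T"][:3,:3].T@(np.array(p)-c["T"][:3,3]); a,b=q[:2]/q[2]; s=1+c["k"]*(a*a+b*b)
    return np.array([c["f"]*a*s+c["cx"],c["f"]*b*s+c["cy"]])
def save(n,p): cv2.imwrite("pics/"+n,cv2.cvtColor(p,cv2.COLOR_RGB2BGR))
E
python3 - <<'E'
from h import *
print(bot.hold_point_z, bot.read_state()["time_s"])
for n in("top","scene"):
    p,d=bot.capture(n); save(n+"1.png",p); c=cam(n); print(n,c["T"][:3,3],c["f"])
    for t,z in(("cell_center",.0079),("well",.041),("tester",0),("dial_axis",.085),("bar",.1114)):
        for r in bot.pinpoint(n,t)[:5]:
            u,v=r["xy"][0]*640,r["xy"][1]*480
            print(t,round(r["p"],2),round(u),round(v),at_z(c,u,v,z).round(4))
E
```

```text
0.0187 0.0
top [ 0.29434833 -0.02580161  1.1434396 ] 526.9422946941764
cell_center 0.62 179 249 [0.4969 0.2579 0.0079]
cell_center 0.55 179 247 [0.501  0.2589 0.0079]
cell_center 0.32 172 142 [0.7493 0.2948 0.0079]
well 0.74 301 221 [ 0.5571 -0.0102  0.041 ]
well 0.74 335 131 [ 0.7658 -0.0828  0.041 ]
well 0.74 111 389 [0.1938 0.3783 0.041 ]
well 0.7 181 250 [0.4898 0.2467 0.041 ]
well 0.59 391 339 [ 0.3094 -0.2     0.041 ]
tester 0.69 319 226 [ 0.5553 -0.0486  0.    ]
tester 0.69 353 128 [ 0.7927 -0.126   0.    ]
tester 0.64 141 372 [0.2272 0.3285 0.    ]
dial_axis 0.98 345 220 [ 0.5506 -0.1011  0.085 ]
dial_axis 0.87 161 376 [0.2264 0.2608 0.085 ]
dial_axis 0.84 379 111 [ 0.7968 -0.1758  0.085 ]
dial_axis 0.69 459 342 [ 0.3042 -0.3323  0.085 ]
dial_axis 0.33 180 251 [0.4793 0.237  0.085 ]
bar 0.8 198 384 [0.2163 0.18   0.1114]
bar 0.71 407 101 [ 0.811  -0.2329  0.1114]
bar 0.64 374 220 [ 0.5455 -0.1587  0.1114]
bar 0.62 506 358 [ 0.2723 -0.417   0.1114]
bar 0.32 321 226 [ 0.5311 -0.0504  0.1114]
scene [0.81637052 0.46786094 0.99493992] 533.3946251457915
cell_center 0.68 388 350 [0.5015 0.2562 0.0079]
well 0.82 294 254 [ 0.5473 -0.0046  0.041 ]
well 0.82 183 276 [ 0.7615 -0.0842  0.041 ]
well 0.73 562 311 [0.1822 0.3857 0.041 ]
well 0.72 335 143 [ 0.3055 -0.2054  0.041 ]
well 0.57 160 194 [ 0.7141 -0.2955  0.041 ]
tester 0.95 277 252 [ 0.5631 -0.0496  0.    ]
tester 0.86 517 307 [0.2254 0.3264 0.    ]
tester 0.74 318 143 [ 0.3202 -0.2573  0.    ]
tester 0.72 167 282 [ 0.793  -0.1135  0.    ]
dial_axis 0.85 266 213 [ 0.5556 -0.096   0.085 ]
dial_axis 0.82 141 241 [ 0.7991 -0.1759  0.085 ]
dial_axis 0.79 507 253 [0.2086 0.2445 0.085 ]
dial_axis 0.72 310 87 [ 0.2792 -0.3532  0.085 ]
dial_axis 0.37 294 253 [0.5587 0.0149 0.085 ]
bar 0.94 252 182 [ 0.5483 -0.1642  0.1114]
bar 0.9 300 49 [ 0.2442 -0.4556  0.1114]
bar 0.88 485 215 [0.2018 0.1623 0.1114]
bar 0.78 124 215 [ 0.803  -0.2305  0.1114]
```

View pics/top1.png

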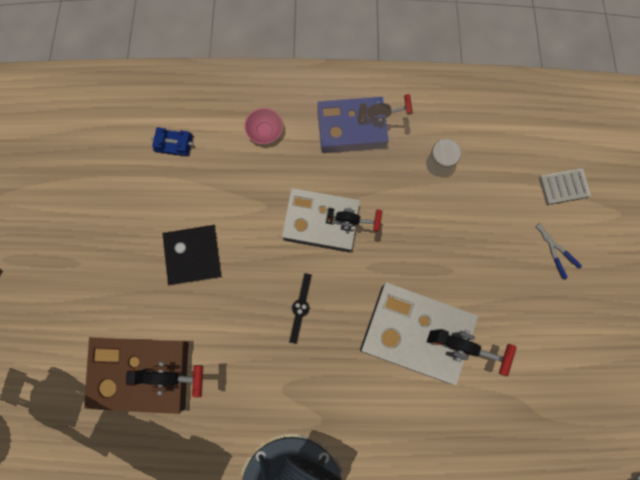

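View pics/scene1.png

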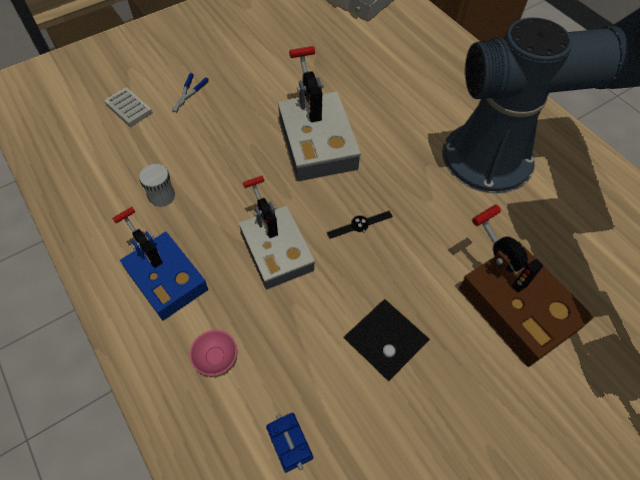

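The tester is the small white one near the image centre: its deck is at (320,220) in top, its large well at (301,225) and its bar at (378,220). The cell is on the pad at (180,248). Next I'll go above the cell.

>>> apply_moves --plan '[0.66,-0.68,0,0,0.66,-0.68,0,0,0.66,-0.68,0,0,0.66,-0.68,0,0,0.66,-0.68,-0.2,0,0.66,-0.68,-0.2,0,0.66,-0.68,-0.2,0,0.66,-0.68,-0.2,0,0.66,-0.68,-0.2,0,0.66,-0.68,-0.2,0,0,0,0,0]'

```text
time_s: 1.98
position: [0.4949, 0.2612, 0.162]
tcp_rot: [[-0.964, 0.264, 0.001], [0.264, 0.964, -0.0], [-0.001, -0.0, -1.0]]
force: [0.0, -0.0, 0.3]
opening: 1.003
grasp_force: 0.0
```

Run:
```python
from h import *
s=bot.read_state(); print(s["time_s"],s["position"],np.round(s["tcp_rot"],3),s["joint_positions"])
c=cam("wrist"); print(np.round(bot.camera_info("wrist")["mount"],3),c["f"])
p,d=bot.capture("wrist"); save("w1.png",p)
for r in bot.pinpoint("wrist","cell_center")[:3]:
    u,v=r["xy"][0]*640,r["xy"][1]*480; print(r["p"],u,v,at_z(c,u,v,.0079))
for r in bot.outline_of("wrist","cell")[:2]:
    m=r["mask"]; ys,xs=np.nonzero(m); print(r["p"],m.sum(),xs.mean(),ys.mean(),np.ptp(xs),np.ptp(ys),at_z(c,xs.mean(),ys.mean(),.0117),np.median(d[m]))
```

```text
1.975 [0.49487671 0.26120742 0.16200689] [[-0.964  0.264  0.001]
 [ 0.264  0.964 -0.   ]
 [-0.001 -0.    -1.   ]] [ 1.63997738e+01  2.97486624e+01  9.50507322e+01 -3.24782435e-02
  5.51632983e+01 -5.82489058e+01]
[[ 0.    -0.963 -0.269  0.073]
 [ 1.     0.    -0.001  0.   ]
 [ 0.001 -0.269  0.963 -0.163]
 [ 0.     0.     0.     1.   ]] 379.06231438354354
0.6 309.12 227.28 [0.49988095 0.25947481 0.0079    ]
0.64 628 306.7547770700637 228.14171974522293 27 28 [0.49916872 0.25759209 0.0117    ] 0.32194576
```

>>> apply_moves --plan '[0.09,-0.05,-0.8,0,0,0,-0.8,0,0,0,-0.8,0,0,0,-0.5,0,0,0,-0.19,0,0,0,0,0,0,0,0,0]' --grip 0.2

```text
time_s: 3.0
position: [0.4975, 0.2617, 0.0093]
tcp_rot: [[-0.966, 0.259, 0.002], [0.259, 0.966, 0.001], [-0.002, 0.001, -1.0]]
force: [-0.5, 0.2, 0.8]
opening: 0.408
grasp_force: 0.0
```

Run:
```python
from h import *
s=bot.read_state(); c=cam("wrist")
p,d=bot.capture("wrist"); save("w2.png",p[::1])
print(proj(c,s["position"]))
for r in bot.outline_of("wrist","cell")[:2]:
    m=r["mask"]; ys,xs=np.nonzero(m); print(r["p"],m.sum(),xs.mean(),ys.mean(),at_z(c,xs.mean(),ys.mean(),.0107))
```

```text
[309.08716383 296.21473222]
0.76 1794 300.9871794871795 297.5507246376812 [0.4965426  0.25806762 0.0107    ]
```

View pics/w2.png

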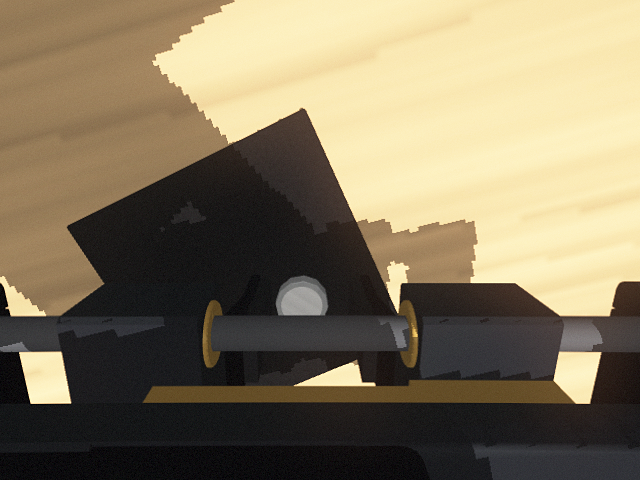

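The cell sits between the fingers at about (301,301). It is off by about 4 mm along the closing line and 2 mm across it, so I'll correct and grip.

>>> apply_moves --plan '[0.02,-0.08,-0.02,0,0,0,0,0,0,0,0,0]'

```text
time_s: 3.48
position: [0.4979, 0.2569, 0.0071]
tcp_rot: [[-0.966, 0.26, 0.0], [0.26, 0.966, 0.0], [-0.0, 0.0, -1.0]]
force: [-0.0, 0.4, -0.3]
opening: 0.398
grasp_force: 0.0
```

>>> apply_moves --plan '[0,0,0,0,0,0,0,0,0,0,0,0,0,0,0,0,0,0,0,0]' --grip 1

```text
time_s: 4.1
position: [0.4978, 0.257, 0.007]
tcp_rot: [[-0.966, 0.26, -0.0], [0.26, 0.966, -0.0], [0.0, -0.0, -1.0]]
force: [0.4, -0.0, -0.0]
opening: 0.256
grasp_force: 30.0
```

>>> apply_moves --plan '[0,0,0.3,0,0,0,0.7,0,0,0,0.8,0,0.3,-0.85,0.5,0,0.3,-0.9,0,0,0.3,-0.9,0,0,0.3,-0.9,0,0,0.3,-0.9,0,0,0.3,-0.85,0,0,0,0,0,0,0,0,0,0]'

```text
time_s: 5.48
position: [0.5872, -0.0076, 0.1225]
tcp_rot: [[-0.966, 0.26, -0.001], [0.26, 0.966, 0.001], [0.001, 0.0, -1.0]]
force: [0.5, 0.1, -0.4]
opening: 0.265
grasp_force: 30.0
```

Run:
```python
from h import *
s=bot.read_state(); c=cam("wrist"); print(s["position"],s["opening"],s["grasp_force"])
p,d=bot.capture("wrist"); save("w3.png",p)
print(proj(c,s["position"]))
for t,z in (("cell_center",s["position"][2]),("well",.041),("tester",0),("dial_axis",.085)):
  for r in bot.pinpoint("wrist",t)[:3]:
    u,v=r["xy"][0]*640,r["xy"][1]*480; print(t,round(r["p"],2),round(u),round(v),at_z(c,u,v,z).round(4), d[int(v),int(u)])
```

```text
[ 0.58719388 -0.00762917  0.12254106] 0.2652980869659862 30.00016897916794
[309.088518   296.21797839]
cell_center 0.82 312 298 [ 0.5885 -0.0067  0.1225] 0.17010476
well 0.98 295 191 [ 0.5492 -0.0071  0.041 ] 0.24425186
dial_axis 0.85 122 262 [ 0.5564 -0.1071  0.085 ] 0.18631694
```

View pics/w3.png

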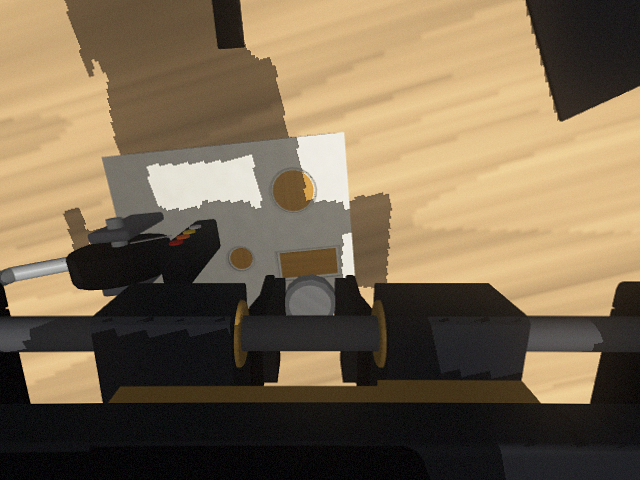

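The cell is held level at about (310,298), and the large well is in view at (294,190). I'll zoom in to measure both.

Run:
```python
from h import *
s=bot.read_state(); c=cam("wrist"); P=np.array(s["position"]); R=np.array(s["tcp_rot"])
p=cv2.imread("pics/w3.png")
hsv=cv2.cvtColor(p,cv2.COLOR_BGR2HSV)
m=((hsv[...,1]>120)&(hsv[...,0]<25)).astype(np.uint8); m[:160]=0;m[222:]=0;m[:,:262]=0;m[:,325:]=0
m=cv2.morphologyEx(m,cv2.MORPH_OPEN,np.ones((3,3)))
pts=cv2.convexHull(np.argwhere(m)[:,::-1].astype(np.int32)); e=cv2.fitEllipse(pts); print(e); print("well floor",at_z(c,*e[0],.041))
t=np.linspace(0,2*np.pi,100)
q=np.array([at_z(c,*x[0],.041)[:2] for x in pts.astype(float)]); (cc,r)=cv2.minEnclosingCircle((q*1000).astype(np.float32)); print(cc,r)
z=cv2.resize(p[150:350,220:400],None,fx=4,fy=4,interpolation=cv2.INTER_NEAREST)[:600*2]
def circ(ctr,rad,Rm,col):
    a=np.array([proj(c,ctr+Rm@np.array([rad*np.cos(u),rad*np.sin(u),0])) for u in t]); a=((a-[220,150])*4+2).astype(np.int32); cv2.polylines(z,[a],True,col,1)
circ(np.array([cc[0]/1e3,cc[1]/1e3,.041]),.014,np.eye(3),(0,255,0))
for o,col in((0,(0,0,255)),(-.003,(255,0,0))):
    circ(P+R@np.array([o,0,-.0047]),.01225,R,col)
cv2.imwrite("pics/w3z.png",cv2.resize(z,(540,600),interpolation=cv2.INTER_AREA))
```

```text
((292.86846923828125, 190.10157775878906), (39.64033889770508, 40.032135009765625), 143.62429809570312)
well floor [ 0.5482449  -0.00725956  0.041     ]
(548.3991088867188, -7.310367584228516) 12.991756439208984
```

View pics/w3z.png

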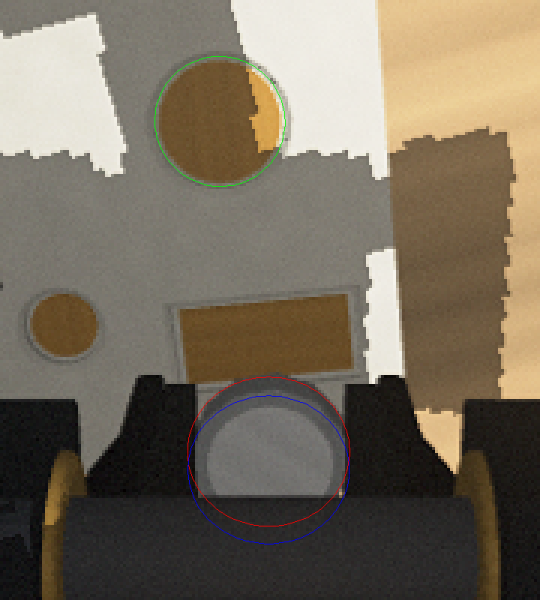

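>>> apply_moves --plan '[-0.4,0,0,0,-0.42,0.02,-0.2,0,0,0,-0.6,0,0,0,-0.55,0,0,0,0,0,0,0,0,0]'

```text
time_s: 6.48
position: [0.5473, -0.0067, 0.0552]
tcp_rot: [[-0.966, 0.259, 0.001], [0.259, 0.966, -0.0], [-0.001, 0.0, -1.0]]
force: [0.2, -0.7, 0.5]
opening: 0.26
grasp_force: 30.0
```

Run:
```python
from h import *
s=bot.read_state(); c=cam("wrist"); P=np.array(s["position"]); R=np.array(s["tcp_rot"]); print(P,s["force"])
p,d=bot.capture("wrist"); p=cv2.cvtColor(p,cv2.COLOR_RGB2BGR); cv2.imwrite("pics/w4.png",p)
t=np.linspace(0,2*np.pi,100)
z=cv2.resize(p[220:340,230:390],None,fx=5,fy=5,interpolation=cv2.INTER_NEAREST)
def circ(ctr,rad,Rm,col):
    a=np.array([proj(c,ctr+Rm@np.array([rad*np.cos(u),rad*np.sin(u),0])) for u in t]); a=((a-[230,220])*5+2).astype(np.int32); cv2.polylines(z,[a],True,col,1)
circ(np.array([.5483,-.0073,.045]),.014,np.eye(3),(0,255,0))
for h,col in((-.0047,(0,0,255)),(.003,(255,0,0))):
    circ(P+R@np.array([-.0025,0,h]),.01225,R,col)
cv2.imwrite("pics/w4z.png",z)
```

```text
[ 0.54733286 -0.0066553   0.05519624] [ 0.23995786 -0.69036804  0.46709995]
```

View pics/w4z.png

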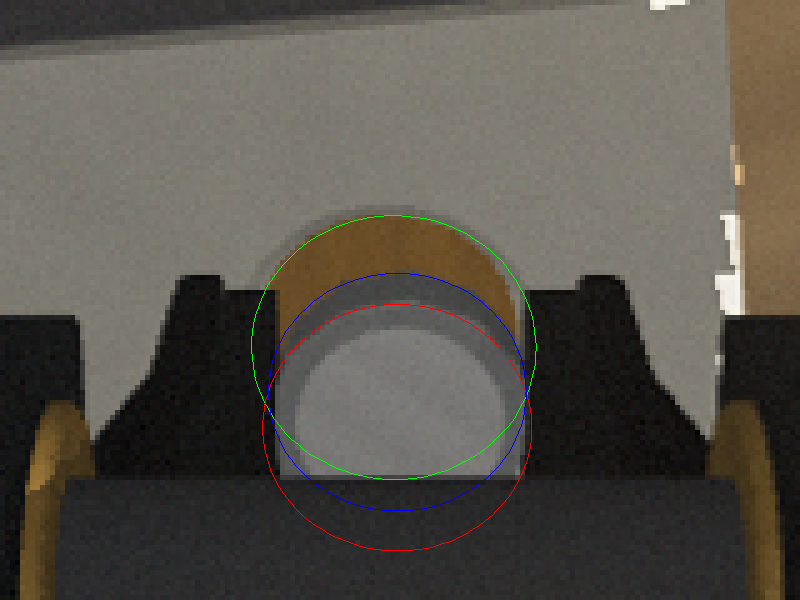

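The projected circles for the cell and the well fit the picture. The cell is 1.4 mm too far in +x, so I'll shift, lower and release.

>>> apply_moves --plan '[-0.03,0,0,0,0,0,-0.1,0,0,0,-0.08,0,0,0,0,0,0,0,0,0]'

```text
time_s: 7.15
position: [0.5454, -0.007, 0.0455]
tcp_rot: [[-0.966, 0.26, 0.0], [0.26, 0.966, -0.0], [-0.0, 0.0, -1.0]]
force: [-0.7, 0.6, 0.1]
opening: 0.263
grasp_force: 30.3
```

>>> apply_moves --plan '[0,0,0,0,0,0,0,0,0,0,0,0,0,0,0.2,0,0,0,0.7,0,0.5,0,0.7,0,0.3,0,0,0,0,0,0,0,0,0,0,0]' --grip 0.1

```text
time_s: 8.28
position: [0.5838, -0.0067, 0.1251]
tcp_rot: [[-0.966, 0.26, -0.003], [0.26, 0.966, 0.0], [0.003, -0.0, -1.0]]
force: [0.1, 0.3, -0.6]
opening: 0.449
grasp_force: 0.0
```

Run:
```python
from h import *
s=bot.read_state(); c=cam("wrist"); P=np.array(s["position"]); print(s["time_s"],P,s["opening"])
p,d=bot.capture("wrist"); p=cv2.cvtColor(p,cv2.COLOR_RGB2BGR)
t=np.linspace(0,2*np.pi,100)
for t2,z in (("cell_center",.0448),("dial_axis",.085),("bar",.1114),("tester",0)):
  for r in bot.pinpoint("wrist",t2)[:2]:
    u,v=r["xy"][0]*640,r["xy"][1]*480; print(t2,round(r["p"],2),round(u),round(v),at_z(c,u,v,z).round(4))
for r in bot.outline_of("wrist","cell")[:1]:
    m=r["mask"]; ys,xs=np.nonzero(m); Q=np.array([at_d(c,x,y,d[y,x]) for x,y in zip(xs,ys) if d[y,x]>0])
    A=np.c_[Q[:,:2]-Q[:,:2].mean(0),np.ones(len(Q))]; print(Q.mean(0),np.median(Q[:,2]),np.linalg.lstsq(A,Q[:,2],rcond=None)[0])
cv2.imwrite("pics/w5.png",p)
```

```text
8.275 [ 0.58381836 -0.00670302  0.12513156] 0.448731848476165
cell_center 0.7 295 192 [ 0.5461 -0.0062  0.0448]
dial_axis 0.67 124 265 [ 0.5557 -0.1075  0.085 ]
tester 0.86 247 217 [ 0.5614 -0.0508  0.    ]
```

View pics/w5.png

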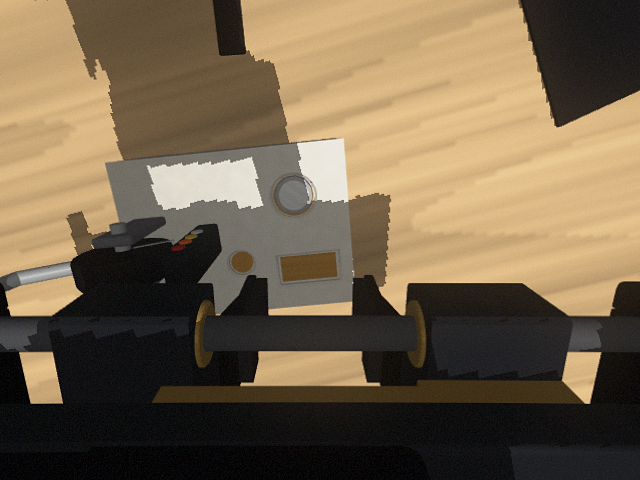

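Run:
```python
from h import *
s=bot.read_state(); c=cam("wrist"); P=np.array(s["position"])
p,d=bot.capture("wrist")
m=np.zeros((480,640),bool); 
for n,u,v in(("cell",293,195),("deck",250,230),("deck2",330,190),("deck3",293,160),("deck4",293,225)):
    Q=np.array([at_d(c,x,y,d[y,x]) for x in range(u-6,u+7) for y in range(v-6,v+7) if d[y,x]>0]); A=np.c_[(Q[:,:2]-Q[:,:2].mean(0)),np.ones(len(Q))]
    print(n,Q.mean(0).round(4),np.linalg.lstsq(A,Q[:,2],rcond=None)[0].round(4))
a,b=at_z(c,106,162,.045),at_z(c,344,139,.045); v=b-a; print(a,b,np.linalg.norm(v)); v/=np.linalg.norm(v)
ey=v[:2]; ex=np.array([ey[1],-ey[0]]); w=np.array([.5483,-.0073]); o=w+.022*ex-.04*ey
print("yaw",np.degrees(np.arctan2(ex[1],ex[0])),"origin",o,"axle",o-.055*ey,"bar rest=third",o-.1144*ey)
# bar red centroid from top & scene
for n in("top","scene"):
    q,_=bot.capture(n); cc=cam(n); h=cv2.cvtColor(q,cv2.COLOR_RGB2HSV); u,v=proj(cc,[*(o-.1144*ey),.1114])
    mm=((h[...,0]<8)|(h[...,0]>172))&(h[...,1]>150)&(h[...,2]>60); ys,xs=np.nonzero(mm); k=(abs(xs-u)<25)&(abs(ys-v)<25)
    print(n,u,v,k.sum(),xs[k].mean(),ys[k].mean(),at_z(cc,xs[k].mean(),ys[k].mean(),.1135))
    save(n+"2.png",q)
```

```text
cell [ 0.5479 -0.0077  0.0495] [-0.0514  0.0135  0.0495]
deck [ 0.5634 -0.0417  0.0457] [-0.0352  0.0201  0.0457]
deck2 [0.5515 0.0157 0.0457] [-0.0332  0.0337  0.0457]
deck3 [ 0.5272 -0.002   0.0456] [ 0.017  -0.0213  0.0456]
deck4 [ 0.5675 -0.0134  0.0457] [-0.0289 -0.0108  0.0457]
[ 0.4981591  -0.11577411  0.045     ] [0.52315185 0.0318755  0.045     ] 0.14974994632457572
yaw -9.607427633072383 origin [ 0.56331557 -0.0504107 ] axle [ 0.55413626 -0.10463929] bar rest=third [ 0.54422261 -0.16320617]
top 376.51819175565424 220.54860033853 113 377.353982300885 220.18584070796462 [ 0.5444984  -0.16462716  0.1135    ]
scene 253.72491506880286 181.11705610196447 0 nan nan [nan nan nan]<stdin>:15: RuntimeWarning: Mean of empty slice.
  ret = ret.dtype.type(ret / rcount)
```

The cell is flat and 3.8 mm proud of the deck, so it is seated. Next I'll shut the gripper, turn it so its narrow side lies across the bar, and go above the bar.

>>> apply_moves --plan '[0,0,0.4,-1,0,0,0.4,-1,-0.1,-0.4,0,-1,-0.1,-0.4,0,-1,-0.1,-0.4,0,-1,-0.1,-0.5,0,-1,-0.1,-0.5,0,-1,-0.1,-0.5,0,-1,-0.1,-0.3,0,-0.46,-0.1,-0.28,0,0,0,0,0,0,0,0,0,0]' --grip 1

```text
time_s: 10.22
position: [0.5453, -0.1705, 0.1655]
tcp_rot: [[0.167, 0.986, -0.0], [0.986, -0.167, 0.0], [0.0, -0.0, -1.0]]
force: [0.4, -0.5, 0.4]
opening: 0.004
grasp_force: 0.0
```

Run:
```python
from h import *
s=bot.read_state(); c=cam("wrist"); P=np.array(s["position"]); print(s["time_s"],P,s["opening"],np.round(s["joint_positions"],1),s["force"])
p,d=bot.capture("wrist"); save("w6.png",p); print(proj(c,[.5444,-.1637,.1184]),proj(c,P))
```

```text
10.225 [ 0.54528464 -0.17051079  0.16550912] 0.00423813399088452 [-28.6  30.3  93.1   0.   56.6 -19. ] [ 0.35972962 -0.54211395  0.4447872 ]
[306.03907244 252.59618361] [309.4281098  296.90571619]
```

View pics/w6.png

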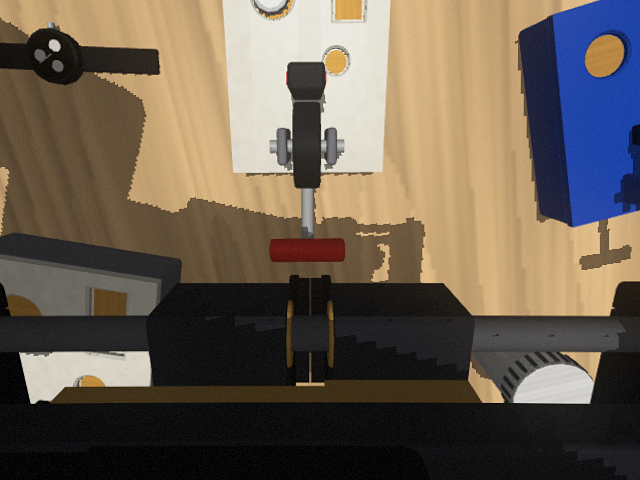

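The bar shows at (307,250), where I predicted it, and the shut fingertips are just outboard of it. Pressing down now.

>>> apply_moves --plan '[0,0,-0.5,0,0,0,-0.3,0,0,0,-0.2,0,0,0,-0.2,0,0,0,-0.2,0,0,0,-0.2,0,0,0,-0.15,0,0,0,-0.1,0,0,0,0,0,0,0,0,0]'

```text
time_s: 11.52
position: [0.5465, -0.1711, 0.0735]
tcp_rot: [[0.168, 0.986, 0.002], [0.986, -0.168, -0.001], [-0.0, 0.003, -1.0]]
force: [2.5, -0.6, 4.0]
opening: 0.007
grasp_force: 2.3
```

>>> apply_moves --plan '[0,0,-0.08,0,0,0,-0.07,0,0,0,0,0,0,0,0,0]'

```text
time_s: 12.02
position: [0.546, -0.17, 0.066]
tcp_rot: [[0.168, 0.986, 0.001], [0.986, -0.168, 0.001], [0.002, 0.001, -1.0]]
force: [2.7, 3.7, 6.4]
opening: 0.004
grasp_force: 3.3
```

Run:
```python
from h import *
s=bot.read_state(); c=cam("wrist"); P=np.array(s["position"]); print(s["time_s"],P,s["force"])
A=np.array([.5542,-.1046]); 
p,d=bot.capture("wrist"); q,_=bot.capture("scene")
h=cv2.cvtColor(p,cv2.COLOR_RGB2HSV); mm=((h[...,0]<8)|(h[...,0]>172))&(h[...,1]>150)&(h[...,2]>40); mm[:180]=0;mm[300:]=0;mm[:,:240]=0;mm[:,380:]=0
ys,xs=np.nonzero(mm); print(len(xs),xs.min(),xs.max(),ys.min(),ys.max(),np.median(d[mm]),np.median([at_d(c,x,y,d[y,x]) for x,y in zip(xs,ys)],axis=0))
for z in (.0536,.0586,.0636): print(z,proj(c,[.5442,-.1635,z]))
cs=cam("scene"); u,v=proj(cs,[.5542,-.1046,.085]).astype(int); r=q[v-45:v+45,u-60:u+60]
a=cv2.resize(r,(400,300),interpolation=cv2.INTER_CUBIC); b=cv2.resize(p,(400,300)); save("w7.png",np.hstack([a,b]))
```

```text
12.025 [ 0.54600511 -0.16995155  0.06602336] [2.69345641 3.72780527 6.42794357]
1276 258 352 266 294 0.17591089 [ 0.54590581 -0.15898276  0.06382892]
0.0536 [303.60112954 275.07844609]
0.0586 [303.45303959 278.83949629]
0.0636 [303.29687284 282.80527947]
```

View pics/w7.png

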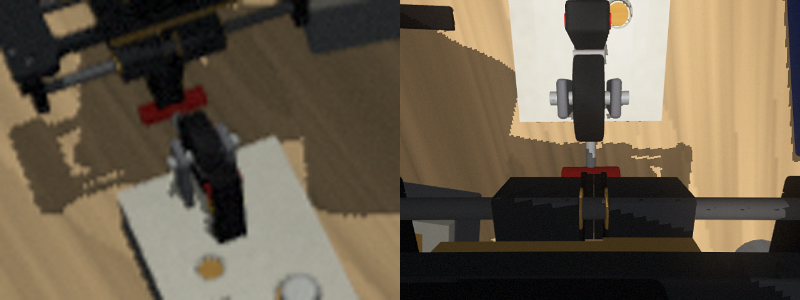

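>>> apply_moves --plan '[0,0,0,0,0,0,0,0,0,0,0,0,0,0,0,0]'

```text
time_s: 12.62
position: [0.546, -0.17, 0.0661]
tcp_rot: [[0.168, 0.986, 0.002], [0.986, -0.168, 0.001], [0.001, 0.001, -1.0]]
force: [3.5, 3.0, 5.9]
opening: 0.006
grasp_force: 3.3
```

Run:
```python
from h import *
s=bot.read_state(); c=cam("wrist"); P=np.array(s["position"]); print(s["time_s"],P,s["force"])
p,d=bot.capture("wrist")
h=cv2.cvtColor(p,cv2.COLOR_RGB2HSV); mm=((h[...,0]<8)|(h[...,0]>172))&(h[...,1]>150)&(h[...,2]>40); mm[:180]=0;mm[300:]=0;mm[:,:240]=0;mm[:,380:]=0
mm=cv2.erode(mm.astype(np.uint8),np.ones((3,3)))>0
ys,xs=np.nonzero(mm); Q=np.array([at_d(c,x,y,d[y,x]) for x,y in zip(xs,ys)])
ey=np.array([.167,.986]); t=(Q[:,:2]-[.5542,-.1046])@-ey
A=np.c_[2*t,2*Q[:,2],np.ones(len(t))]; f=np.linalg.lstsq(A,t**2+Q[:,2]**2,rcond=None)[0]
print("out,z,r",f[0],f[1],np.sqrt(f[2]+f[0]**2+f[1]**2),"zmax",np.percentile(Q[:,2],[90,98]),"tip out",(P[:2]-[.5542,-.1046])@-ey)
```

```text
12.625 [ 0.54600669 -0.16997912  0.06609162] [3.48427743 3.00979795 5.9347417 ]
out,z,r -0.02229641624667579 0.12852247659800262 0.10108280103483011 zmax [0.06585844 0.06659112] tip out 0.06583209177124802
```

```bash
python3 -c "
from rig import bot
print(bot.hand_in())"
```

```text
the job is handed in; nothing more can be done
None
```

I handed the job in at about 12.7 s with the cell lying flat in the large well of the small white tester and the dial held at about the third click: about 0.83 rad worked out from the fingertip height against 0.838, with about 6 N at the bar. The verdict was not reported back.

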